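# Let one orange out of the gravity rack

## Robot

A 6-joint arm with a two-finger parallel gripper is mounted at the origin on the work surface. World frame = base frame: x ahead of the robot, y to its left, z up, the work surface at z = 0. Lengths are in m, angles in rad, forces in N, time in s.
With the tool pointing down it reaches from about 0.25 to 0.775 m from the base axis. Payload 8.9 kg.
Tool frame: the origin (TCP) lies on the mounting face of the last link; the fingertips stand 173 mm ahead of it and the grasp point (between the pads) lies 155 mm ahead of it; z points along the fingers, y is the direction in which the jaws open and shut (so a half turn about z gives the same grasp; the last joint's range is limited). The gripper opens to 85 mm and grips with 20 to 120 N. Pads are 22 mm wide; open, the fingers measure 114 mm over their backs; the gripper's body (76 mm by 85 mm) begins 54 mm behind the grasp point. The pads swing forward as they close: fully open they stand 13 mm farther back than shut.
Start: joints at [-1.429, 0.291, -0.153, 1.127, 0, 1.431], TCP at [0.145, -0.504, 0.405] pointing down, gripper open.
Joint ranges: [-2.52, 2.52], [-0.91, 1.74], [-1.3, 1.37], [-1.96, 2.02], [-1.52, 1.47], [-3.14, 3.14]. Speed limits (rad/s): [2.22, 2.22, 2.79, 3.14, 3.14, 3.14].

## Interface

Orientations are given as a unit quaternion [x, y, z, w].
In Python, from bench import bot gives the robot as it stands.
- The arm moves only by the shell command python3 -m pendant 'ROWS' [FORCE]. ROWS is JSON, a list of rows, each a list of 3 entries, a list of its own where there are three numbers: the shift along the tool's x, y, z in cm, then the turn, a rotation vector about the tool's x, y, z in units of 5 degrees (1.0 is 5 degrees), then the finger opening in cm, from 0 to 8.54. In form: [[[tx, ty, tz], [ax, ay, az], gripper], ...]. A call has 1 to 5 rows; each row shifts and turns the pose as measured when the row begins, along the tool's axes as they then stand; what a row does not reach is not made up. A row lasts 1/10 s, in which the tool goes at most 50 mm and 8.59 degrees, less where a joint would pass 70% of its speed; a pose out of reach is approached as far as the arm can. A call is refused whole if a number of a shift passes 5 or a number of a turn 1, either way. A call with a gripper value outside its range is refused whole. The fingers move at their own pace and stop on an object; FORCE is the grip in N (left out, the last holds). Time passes only in rows, so rows that do not move let the fingers close. It gives the time, the measured TCP pose, the force and the opening at its end, in the units of the state.
- bot.observe(): the state, without advancing time (a new reading comes with each control period).
- bot.camera(name): name is "scene" or "top" or "wrist"; returns a dict with "image" (384x512x3 uint8, red, green, blue), "z_map" (384x512 float32, m along the optical axis (not along the pixel's ray), 0 where there is no reading), "vertical_fov" (degrees; the focal length in pixels is half the picture's height over the tangent of half this angle, whatever the lens; pixels are square), "cx", "cy" (the principal point, pixels), "dist" ([k1, k2, p1, p2, k3] as OpenCV has them; the pictures are not rectified), "T" (4x4, takes a point from camera to world coordinates). Camera axes: x right, y up, looking along -z (the intrinsics and any distortion apply to the point x, -y, -z); pixel columns grow to the right and rows downward; lengths in m; the calibration is good to about 2 mm. A picture is of the moment at which its call begins.
- bot.sign_off(): hands the job in, once; it reports no verdict.
The state is a dict: "time": time; "q": joint angles; "dq": joint speeds; "effort": joint torques, N m; "tcp_pos": TCP position; "orientation": TCP orientation; "contact_force": force on the tool from outside, world axes, zero at the start; "torque": the same for the moment, N m; "opening": finger opening in m.
Only numpy, scipy, OpenCV 4.12 (cv2) and the standard library are available. Lean on these libraries where they do the work, as an engineer would, in place of code of your own. Each camera call takes 0.05 s, during which the arm holds its last target.

## Task

Press the thumb plate of the fruit rack's rocker down with your fingertips until the gate has lifted clear and the front orange rolls down into the open bay, then let the plate come back up so that the gate is shut again with the other two oranges waiting behind it. Let out one orange only, do not touch or pick up the fruit, and leave the jar, the cup and the spoon where they are.

Things in the scene. Friction and masses are not known exactly. Their poses are not given: they have to be found in the camera images.
- rack: Gravity fruit rack fixed to the counter: a straight run of sheet steel between wooden cheeks, 340 mm long, 94 mm wide, sloping down 9 degrees along rack +x, with an open bay at its foot. Origin on the counter under the run; x level downhill, y across, z up. End board of the bay at x = 155 mm, back board at x = -178 mm. Two steel brackets at x = 20 mm, 136 mm high, carry the rocker's pin.
- rocker (a joint): Angle (rad) of the spring-returned rocker on its cross pin (rack x = 20, z = 115 mm). 0: plate up, gate shut. 0.78: plate down on its stop, gate open; a catch behind the pin then holds back the second orange. The front orange gets free only from about 0.68; let up before that, the gate jams on it (press again). 3 N at the plate to start, 4 to 10 N near the stop with rubbing. Let go, it returns by itself.
- thumb_plate (a point): Centre of the upper face of the ribbed steel thumb plate on the rocker's tail, 36 mm long, 46 mm wide across the rack, 5 mm thick. Up: rack x = -28, z = 177 mm, its rack -x end the higher, tilted 28 degrees. Fully down: rack x = -58, z = 126 mm, that end the lower, tilted 17 degrees. So it goes 51 mm down and 30 mm back (rack -x); a finger that follows it back rubs less.
- gate_edge (a point): Middle of the lower edge of the gate (a steel plate 40 mm wide, 4 mm thick) at the front end of the rocker. Shut: rack x = 38 mm, z = 74 mm. Fully open: rack x = 62 mm, z = 99 mm.
- bay (a point): Point on the floor of the open bay at the foot of the run (rack x = 118 mm, z = 19 mm), below the place where the released orange comes to rest against the end board.
- orange_front: Orange, a ball of 64 mm diameter, about 140 g, origin at its centre; the lowest of three, resting against the gate at rack x about +4 mm. At rest in the bay its centre is at rack x about +123 mm.
- orange_mid: Same size of orange, the second in the run, at rack x about -59 mm; it should end at the gate, where the front one was (rack x about +4 mm).
- orange_back: Same size of orange, the third in the run, at rack x about -123 mm; it should end right behind the second (rack x about -59 mm).
- jar: Empty glass jar with a hinged clip lid, 92 mm diameter, 122 mm tall, origin at the centre of its underside. Beside the rack on its -y side; not to be moved.
- cup: White ceramic cup, 78 mm diameter, 78 mm tall, origin at the centre of its underside. Beside the rack on its -y side; not to be moved.
- spoon: Steel tablespoon, 186 mm long, 44 mm wide, lying on the counter on the +y side of the rack, origin under its middle; not to be moved.
Mind the look-alikes: they are no part of the job. Leave any blue look-alike of the orange_mid alone. Leave any pink look-alike of the orange_front alone.

How it is judged:
By the outcome, as a careful person would: the job done as asked, in the order asked, and still so for the second after the job is handed in, with the robot touching nothing.
It also fails if it takes over 32 s, if anything falls off the work surface, if the arm or the gripper's body presses on something with over 40 N, if the wrist force passes 120 N, or if a joint passes its speed limit or range.

## Working session

There is one attempt and no reset: what is moved stays moved. The work goes in short steps, Python scripts to look and compute and a shell command to move; the robot and the scene stay as the last step left them, time stands still between calls to the robot, and variables do not carry over. Pictures are saved under pics/ and viewed, and the job is handed in when it is done.

```bash
mkdir -p pics; ls; python3 - <<'E'
from bench import bot
import cv2, numpy as np
print(bot.observe())
for n in ("scene","top","wrist"):
    c=bot.camera(n)
    cv2.imwrite(f"pics/{n}0.png",c["image"][:,:,::-1])
    np.savez(f"pics/{n}0.npz",**c)
    print(n,c["vertical_fov"],c["cx"],c["cy"],c["dist"],np.round(c["T"],3).tolist())
E
```

```text
pics
{'time': 0.0, 'q': array([-1.42929292e+00,  2.91330854e-01, -1.54104156e-01,  1.12669551e+00,
        3.32101626e-05,  1.43149287e+00]), 'dq': array([ 0.00022526, -0.00029661,  0.00115782, -0.00016843, -0.00019918,
       -0.00043525]), 'effort': array([ 2.68877184e-04, -5.37150979e+01,  3.31367505e+01,  1.60934322e-02,
       -1.30906556e-04, -6.67414390e-08]), 'tcp_pos': array([ 0.1454723 , -0.50423654,  0.40411415]), 'orientation': array([ 9.90159401e-01,  1.39942546e-01,  1.58712785e-05, -6.67113528e-04]), 'contact_force': array([0.52845914, 0.34268903, 0.13691383]), 'torque': array([ 0.06450679,  0.02149524, -0.00773788]), 'opening': 0.08533833515276892}
scene 49.43380095228055 243.81675870169644 187.80387509793525 [-0.15688895  0.          0.          0.          0.        ] [[0.542, -0.574, 0.614, 1.017], [0.84, 0.351, -0.414, -0.227], [0.022, 0.74, 0.672, 0.625], [0.0, 0.0, 0.0, 1.0]]
top 55.56903823586509 255.81808243626799 184.51948914983942 [0.03008969 0.         0.         0.         0.        ] [[0.026, 0.987, -0.157, 0.468], [-0.999, 0.03, 0.025, 0.075], [0.029, 0.156, 0.987, 0.76], [0.0, 0.0, 0.0, 1.0]]
wrist 65.77197238085645 257.08089609921103 192.6557873180361 [0.00542115 0.         0.         0.         0.        ] [[0.277, 0.923, 0.266, 0.213], [-0.961, 0.267, 0.075, -0.485], [-0.001, -0.276, 0.961, 0.373], [0.0, 0.0, 0.0, 1.0]]
```

View pics/scene0.png

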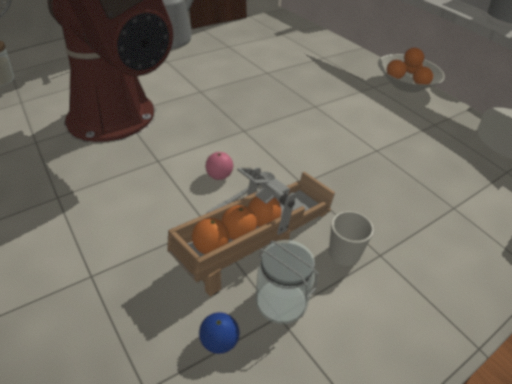

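View pics/top0.png

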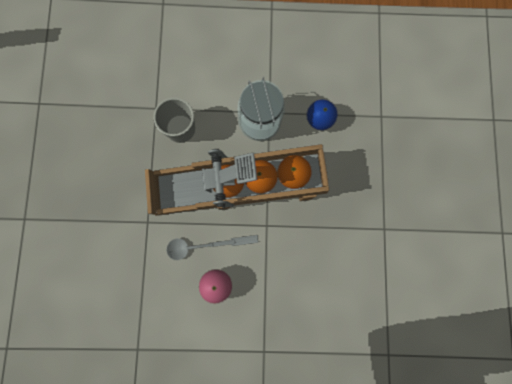

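The top view shows the rack, with its bay at left (about 175,188). The thumb plate is at (245,168), and the oranges are at (230,185), (261,177) and (294,172). The jar is at (261,108), the cup at (175,120) and the spoon at (212,245). The look-alikes, a blue ball at (322,115) and a pink one at (215,286), stand outside the rack. Next I measure the rack frame.

```bash
cat > h.py <<'E'
import numpy as np, cv2
def cloud(c):
    h,w=c["z_map"].shape; f=h/2/np.tan(np.radians(float(c["vertical_fov"]))/2)
    K=np.array([[f,0,float(c["cx"])],[0,f,float(c["cy"])],[0,0,1]])
    v,u=np.mgrid[:h,:w]
    p=cv2.undistortPoints(np.stack([u,v],-1).reshape(-1,1,2).astype(np.float64),K,np.array(c["dist"],float)).reshape(h,w,2)
    z=c["z_map"].astype(float)
    P=np.stack([p[...,0]*z,-p[...,1]*z,-z],-1)
    T=np.array(c["T"]); W=P@T[:3,:3].T+T[:3,3]; W[z==0]=np.nan
    return W
E
python3 - <<'E'
import numpy as np,cv2
from h import *
c=np.load("pics/top0.npz"); W=cloud(c); im=c["image"]
def s(u,v,n=1): return np.round(np.nanmedian(W[v-n:v+n+1,u-n:u+n+1].reshape(-1,3),0),4)
for nm,u,v in [("table",240,300),("plateC",245,168),("o1",232,188),("o2",261,177),("o3",294,172),("endbd",153,192),("backbd",323,172),("jar",261,95),("cuprim",175,103),("pink",215,286),("bay",175,190)]: print(nm,s(u,v))
crop=cv2.resize(im[130:230,135:345,::-1],None,fx=3.8,fy=3.8,interpolation=cv2.INTER_CUBIC); cv2.imwrite("pics/topcrop.png",crop)
# orange centers by sphere fit
from scipy.optimize import least_squares
hsv=cv2.cvtColor(im,cv2.COLOR_RGB2HSV)
m=(hsv[...,0]<14)&(hsv[...,1]>200)&(hsv[...,2]>90)
for u,v in [(232,188),(261,177),(294,172)]:
    mm=np.zeros_like(m); mm[v-14:v+15,u-14:u+15]=m[v-14:v+15,u-14:u+15]
    P=W[mm]; P=P[np.isfinite(P).all(1)&(P[:,2]>.06)]
    r=least_squares(lambda x:np.linalg.norm(P-x,axis=1)-.032,P.mean(0)-[0,0,.02],loss="soft_l1",f_scale=.002)
    print(len(P),np.round(r.x,4),np.abs(r.fun).mean())
# plate: pixels above z=0.15
hi=(W[...,2]>.15)&(W[...,2]<.2); hi[:140]=0;hi[230:]=0
ys,xs=np.nonzero(hi); print("hi",xs.min(),xs.max(),ys.min(),ys.max(),len(xs)); print(np.round(W[hi].min(0),3),np.round(W[hi].max(0),3),W[hi].mean(0))
E
```

```text
table [0.3535 0.0812 0.0013]
plateC [0.5868 0.0785 0.1791]
o1 [0.5658 0.1018 0.0948]
o2 [0.5849 0.0494 0.1115]
o3 [ 0.594  -0.0089  0.1219]
endbd [0.5609 0.2591 0.0414]
backbd [ 0.5981 -0.0638  0.1099]
jar [0.7372 0.0535 0.1209]
cuprim [0.7379 0.2227 0.0623]
pink [0.387  0.1274 0.0652]
bay [0.569  0.2203 0.0205]
29 [0.5841 0.1124 0.0716] 0.0006653221749131087
88 [0.5921 0.0499 0.0803] 0.0005852964678914077
96 [ 0.6008 -0.0121  0.0905] 0.000632465815324589
hi 230 256 153 183 624
[0.563 0.06  0.15 ] [0.612 0.104 0.188] [0.58685409 0.08085584 0.17645695]
```

View pics/topcrop.png

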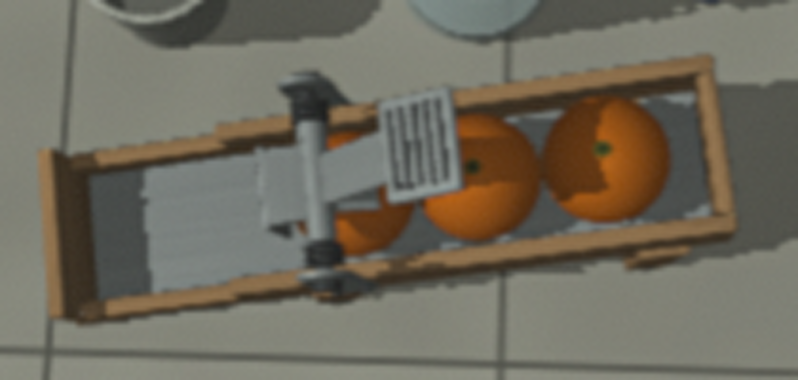

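The sphere fits give three oranges on one line, 63 mm apart. Rack +x is (-0.133, 0.991), and the origin is at about (0.5846, 0.1085). That predicts the plate centre at (0.588, 0.081, 0.177), and I measured (0.587, 0.081, 0.176), which agrees. The three oranges inside the rack are the real ones. The blue and pink balls lie on the counter outside it.

I'll press with shut fingers, tool x along rack x.

```bash
cat > go.py <<'E'
import sys,numpy as np
from bench import bot
from scipy.spatial.transform import Rotation as R
ex=np.array([-.133,.991,0]);ex/=np.linalg.norm(ex);ey=np.array([-ex[1],ex[0],0]);O=np.array([.5846,.1085,0])
def rackpose():
    s=bot.observe();r=R.from_quat(s["orientation"]);tip=s["tcp_pos"]+r.apply([0,0,.173])
    d=tip-O; return s,r,np.array([d@ex,d@ey,tip[2]])*1000
Rt=R.from_matrix(np.stack([ex,-ey,[0,0,-1]],1))
if __name__=="__main__":
    # target tip in rack mm, number of rows
    t=np.array([float(x) for x in sys.argv[1:4]]);n=int(sys.argv[4])
    s,r,p=rackpose(); print("t",round(s["time"],2),"tip rack mm",np.round(p,1),"F",np.round(s["contact_force"],1),"open",round(s["opening"],4))
    dw=(ex*(t-p)[0]+ey*(t-p)[1]+np.array([0,0,(t-p)[2]]))/10/n
    rv=(r.inv()*Rt).as_rotvec()/np.radians(5); print("total turn",np.round(rv,2))
    st=rv/n; 
    for i in range(min(n,5)):
        print(np.round(r.inv().apply(dw),2),np.round(st,2)); r=r*R.from_rotvec(st*np.radians(5))
E
python3 go.py -- -28 0 225 20 2>/dev/null || python3 go.py -28 0 225 20
```

```text
t 0.15 tip rack mm [-548.8  516.7  231.3] F [ 0.5 -0.5 -0.1] open 0.0855
total turn [-1.000e-02 -1.000e-02 -1.631e+01]
[ 2.94 -2.2   0.03] [-0.   -0.   -0.82]
[ 3.09 -1.98  0.03] [-0.   -0.   -0.82]
[ 3.22 -1.76  0.03] [-0.   -0.   -0.82]
[ 3.34 -1.52  0.03] [-0.   -0.   -0.82]
[ 3.44 -1.28  0.03] [-0.   -0.   -0.82]
```

```bash
python3 -m pendant '[[[2.94,-2.2,0],[0,0,-0.82],0],[[3.1,-2.0,0],[0,0,-0.82],0],[[3.2,-1.75,0],[0,0,-0.82],0],[[3.35,-1.5,0],[0,0,-0.82],0],[[3.45,-1.3,0],[0,0,-0.82],0]]' 30; python3 go.py -28 0 225 15
```

```text
time: 0.65
tcp_pos: [0.2566, -0.3557, 0.4025]
orientation: [0.949, 0.316, -0.0, -0.001]
contact_force: [0.5, 0.4, 0.5]
opening: 0.0122
t 0.65 tip rack mm [-416.1  386.9  229.5] F [0.5 0.4 0.5] open 0.0122
total turn [ -0.02  -0.02 -12.15]
[ 3.52 -1.    0.03] [-0.   -0.   -0.81]
[ 3.58 -0.75  0.03] [-0.   -0.   -0.81]
[ 3.62 -0.49  0.03] [-0.   -0.   -0.81]
[ 3.65 -0.23  0.03] [-0.   -0.   -0.81]
[3.65 0.02 0.03] [-0.   -0.   -0.81]
```

```bash
python3 -m pendant '[[[3.5,-1,0],[0,0,-0.81],0],[[3.6,-0.75,0],[0,0,-0.81],0],[[3.6,-0.5,0],[0,0,-0.81],0],[[3.65,-0.25,0],[0,0,-0.81],0],[[3.65,0,0],[0,0,-0.81],0]]'; python3 go.py -28 0 225 10
```

```text
time: 1.15
tcp_pos: [0.3689, -0.2024, 0.4025]
orientation: [0.875, 0.484, 0.0, -0.001]
contact_force: [1.2, 0.6, 0.3]
opening: -0.0001
t 1.15 tip rack mm [-279.1  255.3  229.5] F [1.2 0.6 0.3] open -0.0001
total turn [-0.02 -0.02 -7.94]
[3.56 0.36 0.05] [-0.   -0.   -0.79]
[3.53 0.61 0.05] [-0.   -0.   -0.79]
[3.48 0.85 0.05] [-0.   -0.   -0.79]
[3.41 1.09 0.05] [-0.   -0.   -0.79]
[3.33 1.32 0.05] [-0.   -0.   -0.79]
```

```bash
python3 -m pendant '[[[3.55,0.35,0],[0,0,-0.8],0],[[3.5,0.6,0],[0,0,-0.8],0],[[3.5,0.85,0],[0,0,-0.8],0],[[3.4,1.1,0],[0,0,-0.8],0],[[3.3,1.3,0],[0,0,-0.8],0]]'; python3 go.py -28 0 225 6
```

```text
time: 1.65
tcp_pos: [0.4804, -0.0532, 0.4024]
orientation: [0.773, 0.635, 0.0, -0.001]
contact_force: [-0.4, -0.6, 0.9]
opening: -0.0003
t 1.65 tip rack mm [-146.1  125.   229.4] F [-0.4 -0.6  0.9] open -0.0003
total turn [-0.01 -0.02 -3.76]
[2.53 1.34 0.07] [-0.   -0.   -0.63]
[2.46 1.47 0.07] [-0.   -0.   -0.63]
[2.37 1.61 0.07] [-0.   -0.   -0.63]
[2.28 1.73 0.07] [-0.   -0.   -0.63]
[2.18 1.86 0.07] [-0.   -0.   -0.63]
```

```bash
python3 -m pendant '[[[2.7,1.4,0],[0,0,-0.7],0],[[2.6,1.5,0],[0,0,-0.7],0],[[2.5,1.7,0],[0,0,-0.7],0],[[2.3,1.8,0],[0,0,-0.7],0],[[2.2,1.9,0],[0,0,-0.7],0]]'; python3 go.py -28 0 225 2
```

```text
time: 2.15
tcp_pos: [0.575, 0.0713, 0.4012]
orientation: [0.661, 0.75, -0.0, -0.002]
contact_force: [0.7, 0.1, -1.0]
opening: 0.0
t 2.15 tip rack mm [-35.1  14.9 228.2] F [ 0.7  0.1 -1. ] open 0.0
total turn [-0.03 -0.03 -0.08]
[0.36 0.74 0.16] [-0.02 -0.01 -0.04]
[0.36 0.75 0.16] [-0.02 -0.01 -0.04]
```

```bash
python3 -m pendant '[[[0.3,0.8,1.0],[0,0,-0.05],0],[[0.3,0.7,1.3],[0,0,-0.05],0],[[0,0,0],[0,0,0],0],[[0,0,0],[0,0,0],0]]'; python3 go.py -28 0 190 1
python3 - <<'E'
from bench import bot
import cv2,numpy as np
from h import *
c=bot.camera("top");d=bot.camera("scene")
a=cv2.resize(c["image"][120:240,130:350,::-1],(770,420));b=cv2.resize(d["image"][130:310,140:380,::-1],(560,420))
cv2.imwrite("pics/top1.png",a);cv2.imwrite("pics/scene1.png",b)
E
```

```text
time: 2.55
tcp_pos: [0.5901, 0.0813, 0.3745]
orientation: [0.657, 0.754, -0.001, -0.003]
contact_force: [-0.5, 1.2, -0.8]
opening: -0.0001
t 2.55 tip rack mm [-27.3  -0.9 201.5] F [-0.5  1.2 -0.8] open -0.0001
total turn [-0.07 -0.03  0.05]
[-0.08 -0.08  1.15] [-0.07 -0.03  0.05]
```

View pics/scene1.png

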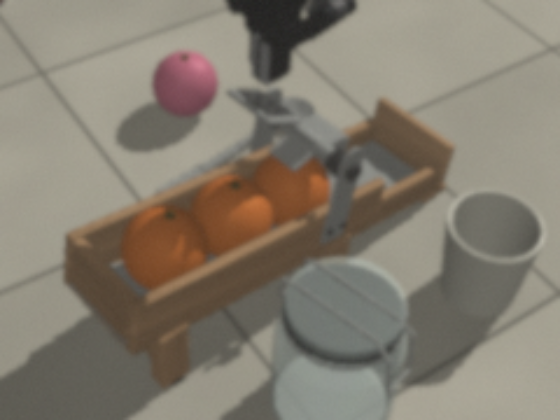

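View pics/top1.png

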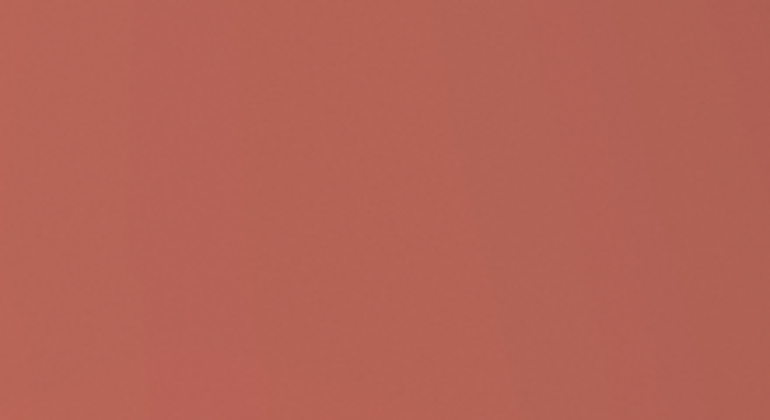

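The scene view shows the shut fingers at (268,75) just above the thumb plate at (250,100), with all three oranges in the rack. The arm hides the top view. I'll start pressing now.

```bash
python3 -m pendant '[[[0,-0.1,1.0],[0,0,0],0],[[-0.1,0,0.7],[0,0,0],0],[[-0.4,0,0.6],[0,0,0],0],[[-0.5,0,0.6],[0,0,0],0]]'; python3 go.py -39 0 171 1
```

```text
time: 3.05
tcp_pos: [0.5901, 0.0693, 0.3461]
orientation: [0.658, 0.753, -0.0, -0.001]
contact_force: [0.3, -0.6, 2.7]
opening: -0.0002
t 3.05 tip rack mm [-39.3   0.  173.1] F [ 0.3 -0.6  2.7] open -0.0002
total turn [-0.02 -0.02  0.02]
[0.03 0.   0.21] [-0.02 -0.02  0.02]
```

Contact shows at 2.7 N, about as stated. I'll keep following the arc.

```bash
python3 -m pendant '[[[-0.4,0,0.6],[0,0,0],0],[[-0.4,0,0.6],[0,0,0],0],[[-0.3,0,0.7],[0,0,0],0],[[-0.3,0,0.7],[0,0,0],0],[[-0.2,0,0.7],[0,0,0],0]]'; python3 go.py -57 0 130 1
python3 - <<'E'
from bench import bot
import cv2
d=bot.camera("scene")
cv2.imwrite("pics/scene2.png",cv2.resize(d["image"][130:310,140:380,::-1],(560,420)))
E
```

```text
time: 3.55
tcp_pos: [0.5926, 0.0506, 0.3108]
orientation: [0.658, 0.753, -0.0, -0.0]
contact_force: [-1.2, -3.5, 6.2]
opening: -0.0
t 3.55 tip rack mm [-58.4  -0.2 137.8] F [-1.2 -3.5  6.2] open -0.0
total turn [-0.01  0.    0.01]
[ 0.14 -0.02  0.78] [-0.01  0.    0.01]
```

View pics/scene2.png

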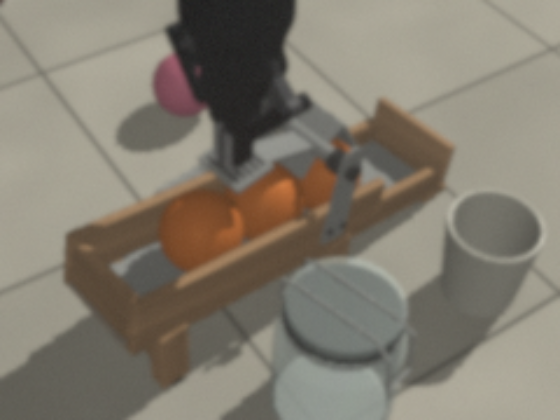

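The oranges are already creeping forward: the front one is at (325,180) under the gate. I'll press on to the stop.

```bash
python3 -m pendant '[[[0,0,0.7],[0,0,0],0],[[0,0,0.5],[0,0,0],0],[[0,0,0.3],[0,0,0],0]]'; python3 go.py -57 0 128 1
python3 - <<'E'
from bench import bot
import cv2
d=bot.camera("scene")
cv2.imwrite("pics/scene3.png",cv2.resize(d["image"][130:310,140:380,::-1],(560,420)))
E
```

```text
time: 3.9
tcp_pos: [0.5932, 0.0489, 0.2981]
orientation: [0.659, 0.752, -0.001, 0.002]
contact_force: [-15.1, -0.2, 45.1]
opening: 0.0001
t 3.9 tip rack mm [-61.   -0.9 125.1] F [-15.1  -0.2  45.1] open 0.0001
total turn [ 0.02  0.05 -0.01]
[ 0.4  -0.09 -0.3 ] [ 0.02  0.05 -0.01]
```

View pics/scene3.png

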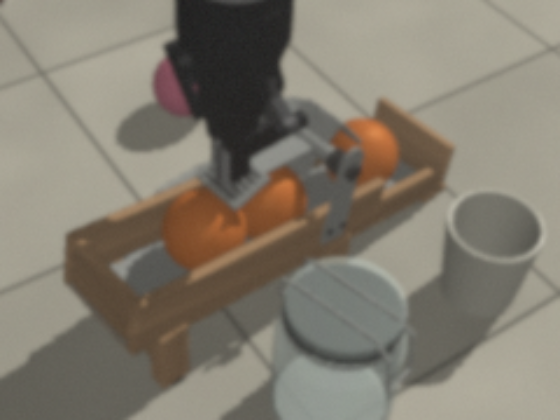

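The front orange is past the gate and rolling at (365,150), while the second is held at (275,200). The plate is on its stop at 45 N, so I'll ease off slightly and hold.

```bash
python3 -m pendant '[[[0,0,-0.15],[0,0,0],0],[[0,0,0],[0,0,0],0],[[0,0,0],[0,0,0],0],[[0,0,0],[0,0,0],0]]'; python3 go.py -57 0 128 1
python3 - <<'E'
from bench import bot
import cv2
d=bot.camera("scene")
cv2.imwrite("pics/scene4.png",cv2.resize(d["image"][130:310,140:380,::-1],(560,420)))
E
```

```text
time: 4.35
tcp_pos: [0.5924, 0.0493, 0.3021]
orientation: [0.658, 0.753, -0.0, 0.003]
contact_force: [-1.4, -1.5, 4.7]
opening: -0.0001
t 4.35 tip rack mm [-60.5  -0.5 129.1] F [-1.4 -1.5  4.7] open -0.0001
total turn [ 0.04  0.05 -0.  ]
[ 0.35 -0.05  0.11] [ 0.04  0.05 -0.  ]
```

View pics/scene4.png

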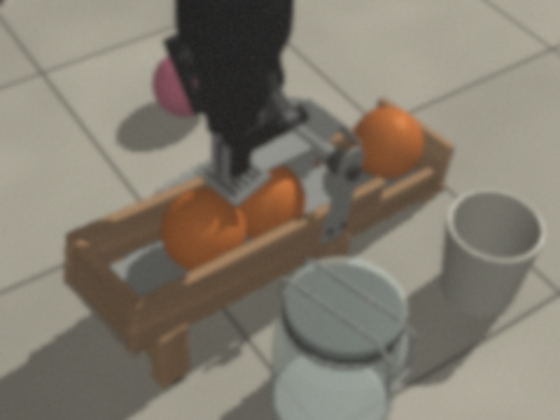

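The orange rests in the bay at (388,142), and the other two are held back. I'll lift quickly so the gate shuts.

```bash
python3 -m pendant '[[[0.2,0,-4],[0,0,0],0],[[0,0,-5],[0,0,0],0],[[0,0,-4],[0,0,0],0],[[0,0,-2],[0,0,0],0],[[0,0,0],[0,0,0],0]]'; python3 go.py -200 150 250 6
python3 - <<'E'
from bench import bot
import cv2
d=bot.camera("scene")
cv2.imwrite("pics/scene5.png",cv2.resize(d["image"][130:310,140:380,::-1],(560,420)))
E
```

```text
time: 4.9
tcp_pos: [0.5912, 0.053, 0.453]
orientation: [0.658, 0.753, -0.001, -0.001]
contact_force: [-0.5, 0.6, -0.7]
opening: 0.0
t 4.9 tip rack mm [-55.8   1.4 280. ] F [-0.5  0.6 -0.7] open 0.0
total turn [-0.04 -0.    0.01]
[-2.4  -2.48  0.51] [-0.01 -0.    0.  ]
[-2.4  -2.48  0.51] [-0.01 -0.    0.  ]
[-2.4  -2.48  0.51] [-0.01 -0.    0.  ]
[-2.4  -2.48  0.5 ] [-0.01 -0.    0.  ]
[-2.4  -2.48  0.5 ] [-0.01 -0.    0.  ]
```

View pics/scene5.png

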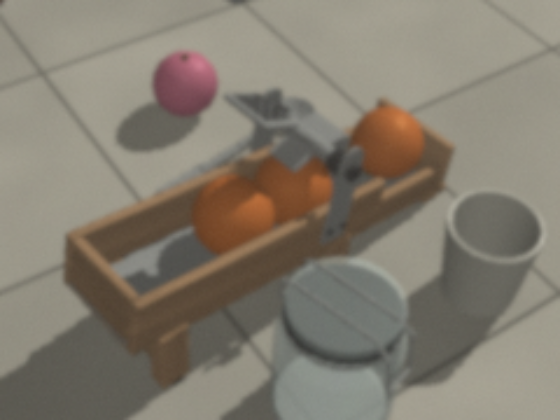

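The gate is shut, one orange is in the bay at (388,142), and two wait behind the gate at (295,185) and (233,215). I'll move the arm aside to check from the top.

```bash
python3 -m pendant '[[[-4,-2.5,0],[0,0,0],0],[[-4,-2.5,0],[0,0,0],0],[[-4,-2.5,0],[0,0,0],0],[[-4,-2.5,0],[0,0,0],0],[[-4,-2.5,0],[0,0,0],0]]' && python3 -m pendant '[[[-4,-2,0],[0,0,0],0],[[-4,-2,0],[0,0,0],0],[[-3,-1,0],[0,0,0],0],[[0,0,0],[0,0,0],0],[[0,0,0],[0,0,0],0]]'
python3 - <<'E'
from bench import bot
import cv2,numpy as np
from h import *
from go import ex,ey,O
from scipy.optimize import least_squares
c=bot.camera("top");W=cloud(c);im=c["image"];W0=cloud(np.load("pics/top0.npz"))
cv2.imwrite("pics/top6.png",im[:,:,::-1])
hsv=cv2.cvtColor(im,cv2.COLOR_RGB2HSV);m=(hsv[...,0]<14)&(hsv[...,1]>190)&(hsv[...,2]>70)
d=W-O;X=d@ex*1000;Y=d@ey*1000
for x0 in (123,4,-59):
    P=W[m&(abs(X-x0)<30)&(abs(Y)<40)];P=P[P[:,2]>.05]
    r=least_squares(lambda x:np.linalg.norm(P-x,axis=1)-.032,P.mean(0)-[0,0,.02],loss="soft_l1",f_scale=.002).x
    print(x0,len(P),"rack",np.round([(r-O)@ex*1e3,(r-O)@ey*1e3,r[2]*1e3],1))
hi=(W[...,2]>.15)&(W[...,2]<.2)&(abs(X)<100)&(abs(Y)<50);print("plate",W[hi].mean(0),hi.sum())
for n,(a,b,e,f) in dict(jar=(75,140,235,290),cup=(95,145,150,200),spoon=(230,262,165,262)).items():
    print(n,np.nanmedian(np.abs(W-W0)[a:b,e:f],axis=(0,1)).round(4), np.abs(im[a:b,e:f].astype(int)-np.load("pics/top0.npz")["image"][a:b,e:f]).mean())
print(bot.observe()["time"])
E
```

```text
time: 5.45
tcp_pos: [0.4923, -0.1627, 0.4414]
orientation: [0.654, 0.756, -0.003, -0.008]
contact_force: [0.4, -0.8, -0.4]
opening: -0.0003
time: 5.95
tcp_pos: [0.4526, -0.2865, 0.4311]
orientation: [0.656, 0.754, -0.003, -0.015]
contact_force: [0.1, 0.1, 0.2]
opening: 0.0002
123 140 rack [121.7   1.8  51.4]
4 96 rack [ 6.7  1.  70.1]
-59 227 rack [-56.6   0.2  80.1]
plate [0.58714829 0.07844394 0.17409882] 631
jar [0.0004 0.     0.0011] 0.7724941724941725
cup [0.0004 0.0002 0.0012] 0.8249333333333333
spoon [0.     0.0001 0.0012] 0.7204682130584192
6.0
```

View pics/top6.png

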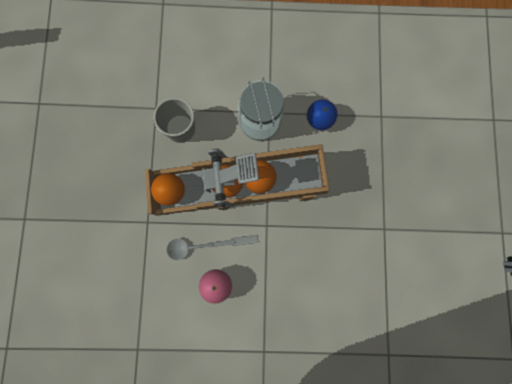

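The top view shows the bay orange at (167,188), the other two at (230,185) and (260,177), and everything else in place. However, the plate reads about 2.4 mm low and back of its start, and the orange at the gate sits at 6.7 mm instead of 4, so the gate may be slightly ajar. I'll wait and measure again.

```bash
python3 -m pendant '[[[0,0,0],[0,0,0],0],[[0,0,0],[0,0,0],0],[[0,0,0],[0,0,0],0],[[0,0,0],[0,0,0],0],[[0,0,0],[0,0,0],0]]' >/dev/null; python3 -m pendant '[[[0,0,0],[0,0,0],0],[[0,0,0],[0,0,0],0],[[0,0,0],[0,0,0],0],[[0,0,0],[0,0,0],0],[[0,0,0],[0,0,0],0]]'
cat > chk.py <<'E'
from bench import bot
import cv2,numpy as np
from h import *
from go import ex,ey,O
from scipy.optimize import least_squares
def run(c,lab,xs):
    W=cloud(c);im=c["image"];hsv=cv2.cvtColor(im,cv2.COLOR_RGB2HSV);m=(hsv[...,0]<14)&(hsv[...,1]>190)&(hsv[...,2]>70)
    d=W-O;X=d@ex*1000;Y=d@ey*1000
    for x0 in xs:
        P=W[m&(abs(X-x0)<30)&(abs(Y)<40)];P=P[P[:,2]>.05]
        r=least_squares(lambda x:np.linalg.norm(P-x,axis=1)-.032,P.mean(0)-[0,0,.02],loss="soft_l1",f_scale=.002).x
        print(lab,x0,len(P),np.round([(r-O)@ex*1e3,(r-O)@ey*1e3,r[2]*1e3],1))
    # plate tilt: fit on plate region
    k=(W[...,2]>.155)&(W[...,2]<.2)&(X<-12)&(X>-55)&(abs(Y)<30)
    A=np.c_[X[k],np.ones(k.sum())];s=np.linalg.lstsq(A,W[...,2][k]*1e3,rcond=None)[0]
    print(lab,"plate tilt deg",np.degrees(np.arctan(-s[0])).round(2),"X mean/range",X[k].mean().round(1),X[k].min().round(1),"z mean/max",(W[...,2][k].mean()*1e3).round(1),(W[...,2][k].max()*1e3).round(1))
if __name__=="__main__":
    run(np.load("pics/top0.npz"),"t0",(4,-59,-123)); run(bot.camera("top"),"now",(123,4,-59))
    c=bot.camera("scene"); cv2.imwrite("pics/scene7.png",cv2.resize(c["image"][180:260,210:310,::-1],(750,600),interpolation=cv2.INTER_CUBIC))
    run(np.load("pics/scene0.npz"),"s0",()); run(c,"snow",())
    cv2.imwrite("pics/scene7b.png",cv2.resize(np.load("pics/scene0.npz")["image"][180:260,210:310,::-1],(750,600),interpolation=cv2.INTER_CUBIC))
E
python3 chk.py
```

```text
time: 7.0
tcp_pos: [0.4542, -0.282, 0.4304]
orientation: [0.654, 0.756, -0.002, -0.016]
contact_force: [0.6, -0.1, -0.7]
opening: 0.0002
t0 4 108 [ 4.3  0.8 70.4]
t0 -59 182 [-59.1   0.5  80.2]
t0 -123 227 [-1.219e+02  1.000e-01  9.040e+01]
t0 plate tilt deg 28.52 X mean/range -29.6 -46.3 z mean/max 178.5 187.7
now 123 145 [122.1   2.   51.6]
now 4 93 [ 6.5  0.8 69.9]
now -59 224 [-56.7   0.3  80.1]
now plate tilt deg 28.69 X mean/range -31.6 -49.1 z mean/max 175.6 185.3
s0 plate tilt deg 25.34 X mean/range -33.5 -47.7 z mean/max 180.1 187.6
snow plate tilt deg 22.31 X mean/range -35.9 -50.9 z mean/max 177.5 184.3
```

```bash
python3 -c "
import cv2,numpy as np
a=cv2.imread('pics/scene7b.png');b=cv2.imread('pics/scene7.png');cv2.imwrite('pics/cmp.png',cv2.resize(np.hstack([a,b]),(800,320)))"
```

```text
(no output)
```

View pics/cmp.png

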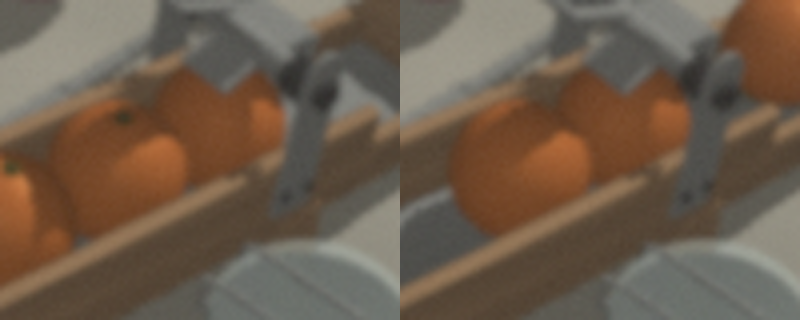

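The state is steady: the rocker sits about 0.045 rad short of its starting angle, with the gate resting on the second orange. There's plenty of time, so I'll look at the geometry in front of the pin and see whether a light fingertip push on the rocker's front arm could seat the gate.

```bash
python3 - <<'E'
from bench import bot
import numpy as np,cv2
from h import *
from go import ex,ey,O
c=bot.camera("top");W=cloud(c);d=W-O;X=d@ex*1e3;Y=d@ey*1e3;Z=W[...,2]*1e3
W0=cloud(np.load("pics/top0.npz"));d0=W0-O;X0=d0@ex*1e3;Y0=d0@ey*1e3;Z0=W0[...,2]*1e3
for x in range(-24,72,6):
    f=lambda X,Y,Z,lo,hi:np.round(np.nanmedian(Z[(abs(X-x)<3)&(Y>lo)&(Y<hi)]),1)
    print(x,"y-10..10 t0",f(X0,Y0,Z0,-10,10),"now",f(X,Y,Z,-10,10),"| y12..22",f(X,Y,Z,12,22),"| y-22..-12",f(X,Y,Z,-22,-12))
cv2.imwrite("pics/rk.png",cv2.resize(c["image"][140:220,180:280,::-1],(750,600),interpolation=cv2.INTER_CUBIC))
E
```

```text
-24 y-10..10 t0 176.3 now 172.5 | y12..22 171.2 | y-22..-12 172.6
-18 y-10..10 t0 173.3 now 169.8 | y12..22 87.5 | y-22..-12 169.6
-12 y-10..10 t0 158.7 now 155.2 | y12..22 90.3 | y-22..-12 nan
-6 y-10..10 t0 151.0 now 148.4 | y12..22 97.1 | y-22..-12 nan
0 y-10..10 t0 143.8 now 142.0 | y12..22 98.0 | y-22..-12 92.0
6 y-10..10 t0 136.5 now 135.2 | y12..22 99.5 | y-22..-12 93.3
12 y-10..10 t0 128.4 now 127.8 | y12..22 115.8 | y-22..-12 119.9
18 y-10..10 t0 123.2 now 123.4 | y12..22 123.0 | y-22..-12 123.3
24 y-10..10 t0 121.6 now 121.7 | y12..22 121.9 | y-22..-12 122.1
30 y-10..10 t0 119.7 now 119.8 | y12..22 119.3 | y-22..-12 120.6
36 y-10..10 t0 118.6 now 119.7 | y12..22 81.5 | y-22..-12 119.1
42 y-10..10 t0 118.0 now 118.7 | y12..22 110.7 | y-22..-12 118.5
48 y-10..10 t0 116.3 now 117.5 | y12..22 30.9 | y-22..-12 118.6
54 y-10..10 t0 30.1 now 29.6 | y12..22 30.7 | y-22..-12 30.0
60 y-10..10 t0 29.5 now 28.8 | y12..22 28.8 | y-22..-12 29.6
66 y-10..10 t0 28.1 now 28.7 | y12..22 28.2 | y-22..-12 29.5
  return np.nanmean(a, axis, out=out, keepdims=keepdims)
```

View pics/rk.png

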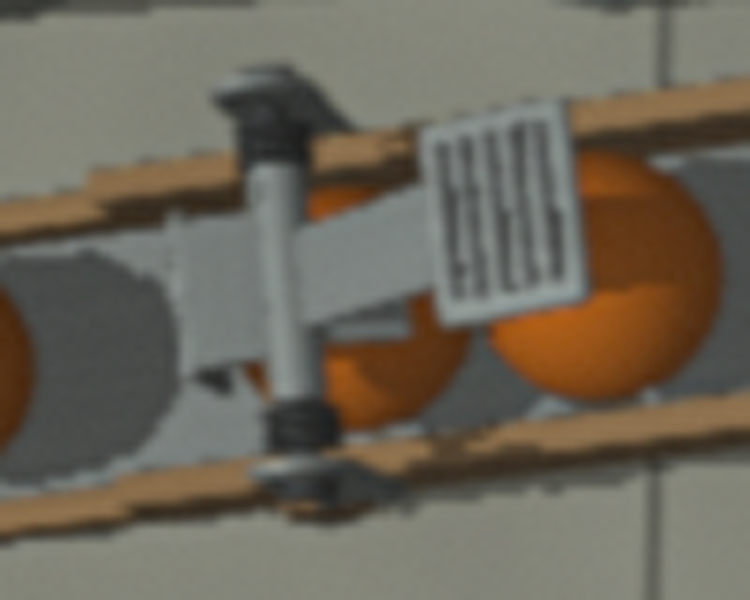

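The crop shows the gate's front arm at (215,290), down in place and only about 1 mm higher than at the start. That is about 5% of the travel, it is steady, and the gate is holding both oranges. Pushing anywhere but the plate wasn't asked for and could do more harm than good, so I'm handing in.

```bash
python3 - <<'E'
from bench import bot
s=bot.observe();print(s["time"],s["contact_force"],abs(s["dq"]).max())
print(bot.sign_off())
E
```

```text
7.15 [-0.7081951  -0.75662874 -0.52222761] 0.0014236587352111389
the job is handed in; nothing more can be done
None
```

I pressed the thumb plate down to its stop with the shut fingertips. The front orange rolled into the bay, I let the plate back up, and I handed the job in at 7.15 s with the arm clear.

**Oranges:** In the last checks the released orange rests at rack x ≈ 122 mm. The other two wait behind the gate at about +6.5 mm and −57 mm.

**Other objects:** The jar, cup and spoon match the starting picture, and nothing fell off the counter.

**Gate not fully shut:** The plate came back about 3 mm short of where it started (roughly 0.045 rad of 0.78). The top of the gate sits about 1 mm high and leans on the second orange, which is 2.5 mm further down than the front one was. This held steady for over a second and both oranges stayed put, so I left it alone.

**Force:** The fingertips briefly read about 45 N upward against the plate's stop, more than the 4 to 10 N the plate needs. I eased off straight away. The gripper's body was well clear and did not appear to touch anything.

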